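Pack the restored toy horse and close its storage tub

ROBOT

A 6-joint arm with a two-finger parallel gripper is mounted at the origin on the work surface. World frame = base frame: x ahead of the robot, y to its left, z up, the work surface at z = 0. Lengths are in m, angles in rad, forces in N, time in s.
With the tool pointing down it reaches from about 0.35 to 0.925 m from the base axis. Payload 6.4 kg.
Tool frame: the origin (TCP) lies on the centre line of the jaws, within the pads' length; the fingertips stand 17 mm ahead of it and the grasp point (between the pads) lies 2 mm behind it; z points along the fingers, y is the line along which they close (so a half turn about z gives the same grasp; the last joint's range is limited). The gripper opens to 85 mm and grips with 20 to 120 N. Pads are 22 mm wide; open, the fingers measure 114 mm over their backs; the gripper's body (76 mm by 85 mm) begins 54 mm behind the grasp point. The pads swing forward as they close: fully open they stand 13 mm farther back than shut.
Start: joints at [-1.501, 0.245, 1.558, -0, 1.339, -0.174], TCP at [0.157, -0.631, 0.248] pointing down, gripper open.
Joint ranges: [-3.13, 3.13], [-1.02, 2.26], [0.13, 2.54], [-0.95, 4.09], [0.21, 2.88], [-2.74, 2.74]. Speed limits (rad/s): [2.57, 2.57, 3.14, 3.14, 3.14, 3.14].

INTERFACE

Orientations are given as a 3x3 rotation matrix whose columns are the frame's x, y, z axes.
In Python, from rig import env gives the robot as it stands.
- The arm moves only by the tool step_arm, never from a script. Its argument "plan" is a list of rows, each a list of 6 numbers: the shift along the tool's x, y, z scaled (see below), then the turn, a rotation vector about the tool's x, y, z scaled (see below). In form: [[tx, ty, tz, wx, wy, wz], ...]. A call has 1 to 20 rows; each row shifts and turns the commanded pose from where the row before left it, along the tool's axes as they then stand; what a row does not reach is not made up. The controller multiplies each number of a shift by 0.025 m and each number of a turn by 6 degrees. A row lasts 1/10 s, in which the tool goes at most 50 mm and 8.59 degrees, less where a joint would pass 70% of its speed; a pose out of reach is approached as far as the arm can. A call with a number of a shift or a turn outside -1 to 1 is refused whole. A call with a gripper value outside its range is refused whole. "claw" is the closure, from -1 (fully open) to 1 (shut), set as the call begins (left out, the last holds). The fingers move at their own pace and stop on an object; "newtons" is the grip in N (left out, the last holds). Time passes only in rows, so rows that do not move let the fingers close. It gives the time, the measured TCP pose, the force, the opening and the grip force at its end, in the units of the state.
- env.sense(): the state, without advancing time (a new reading comes with each control period).
- env.camera(name): name is "scene" or "top"; returns a dict with "pixels" (420x560x3 uint8, red, green, blue), "depth" (420x560 float32, m along the optical axis (not along the pixel's ray), 0 where there is no reading), "mtx" (3x3 intrinsics, pixels), "D" ([k1, k2, p1, p2, k3] as OpenCV has them; the pictures are not rectified), "R" (3x3) and "t" (3): a world point X has camera coordinates R X + t. Camera axes: x right, y down, z forward; pixel columns grow to the right and rows downward; lengths in m; the calibration is good to about 2 mm. A picture is of the moment at which its call begins.
- env.job_done(): hands the job in; it is judged then, once.
The state is a dict: "clock": time; "q": joint angles; "dq": joint speeds; "joint_torque": joint torques, N m; "tcp_pos": TCP position; "eef_rot": TCP orientation; "contact_force": force on the tool from outside, world axes, zero at the start; "wrist_torque": the same for the moment, N m; "grip_width": finger opening in m; "gripper_force": force on a finger pad.
Only numpy, scipy, OpenCV 4.12 (cv2) and the standard library are available. Lean on these libraries where they do the work, as an engineer would, in place of code of your own. Each camera call takes 0.05 s, during which the arm holds its last target. There are 200 camera calls.

TASK

Stand the little wooden horse inside the round storage tub, then take the lid from the sloping rack, turn it so that its tab lies over the ledge on the tub's side, and press it down until it has snapped under all four clips and sits fully home and level. Leave the tub standing upright on the bench, and do not disturb the bottle, the loupe or the jar.

Things in the scene. Friction and masses are not known exactly. Their poses are not given: they have to be found in the camera images.
- horse: Loose wooden toy horse, 0.12 kg, standing on the bench. Base plate 74 x 34 x 8 mm; trunk 60 mm long (x), 26 mm wide (y), from 20 to 42 mm above the underside: grip it across its width. The head at +x reaches 50 mm high. Origin: centre of the base's underside; x towards the head, z up.
- tub: Round white open storage tub, loose, 0.6 kg, standing on the bench. Outer diameter 140 mm, inner 132 mm, rim 74 mm high, floor 5 mm thick. Origin: centre of its underside; z up; +x towards its grip ledge. Four grey spring clips stand round the rim at 45, 135, 225 and 315 degrees from +x.
- tub_ledge (a point): Middle of the top face of the tub's grip ledge: a block 26 mm wide sticking out to 97 mm from the tub's axis, its top 65 mm above the bench. This point is 90 mm from the axis along the tub's +x.
- lid: Round white lid, 0.16 kg, loose, lying on the sloping rack. From below: plug of diameter 129 mm (bottom edge bevelled to 121), 18 mm high; flange of diameter 144 mm, 6 mm thick; bar handle on top; a tab 24 mm wide out to 98 mm from the axis at +x. Origin: centre of the plug's underside; z is its upward axis. Fully home, the flange rests on the rim and the origin is 56 mm above the tub's underside.
- lid_tab (a point): Point in the lid's tab, 90 mm from the lid's axis along the lid's +x, 21 mm above its origin.
- rack: Fixed plywood rack; its board, 170 x 170 mm, slopes up at 35 degrees along the rack's +x (away from the robot). The lid lies on it, tab up the slope, against two pins that rise 28 mm from the board's lower part. Origin: on the bench under the board's middle, where its face is 85 mm high; the lid's origin starts there, its axis leaning 35 degrees to the rack's -x.
- amber_bottle: Bystander: small amber glass bottle, diameter 48 mm, 85 mm tall. Origin: centre of underside.
- loupe: Bystander: black loupe, diameter 44 mm, 45 mm tall. Origin: centre of underside.
- jar: Bystander: glass jar with metal cap, diameter 60 mm, 60 mm tall. Origin: centre of underside.
- tub_clip (a point): Nose of the clip at 45 degrees, 70 mm from the tub's axis, 84 mm above its underside (all four are alike). Each clip is 18 mm wide, tops out 95 mm high, 81 mm from the axis at most, and springs outward up to 6 mm. The noses hold up a lid laid on them until it is pushed down with some 8 to 20 N in all; then they snap in over the edge of its flange.
- lid_handle (a point): Middle of the lid's bar handle, 40 mm above the lid's origin on its axis. The bar is 60 mm long (lid's x), 16 mm wide (lid's y: grip across it) and 32 mm tall (24 to 56 mm above the origin).
Not all that is in view belongs to the job. Leave any green, orange or purple look-alike of the lid alone.

How it is judged:
By the outcome, as a careful person would: the job done as asked, in the order asked, and still so for the second after the job is handed in, with the robot touching nothing.
It also fails if it takes over 50 s, if anything falls off the work surface, if the arm or the gripper's body presses on something with over 40 N, if the wrist force passes 120 N, or if a joint passes its speed limit or range.

## Working session

There is one attempt and no reset: what is moved stays moved. The work goes in short steps, Python scripts to look and compute and a tool call to move; the robot and the scene stay as the last step left them, time stands still between calls to the robot, and variables do not carry over. Pictures are saved under pics/ and viewed, at most 10 in all, crops included, and the job is handed in when it is done.

Besides the shell and the picture viewer there is one more tool, called after ">>>" as name([rows], argument=value, ...), one row to a line, values as JSON. step_arm: Moves the arm, as the interface text tells. Shifts and turns lie within -1 to 1; 1 stands for 0.025 m of shift or 6 degrees of turn. Its arguments: {"type":"object","properties":{"plan":{"type":"array"},"claw":{"type":"number"},"newtons":{"type":"number"}},"required":["plan"]}

```bash
mkdir -p pics; ls; python3 - <<'E'
from rig import env
import cv2,pickle
for n in("scene","top"):
    c=env.camera(n); pickle.dump(c,open(n+".pkl","wb"))
    cv2.imwrite(f"pics/{n}0.png",c["pixels"][:,:,::-1]); print(c["mtx"],c["D"],c["R"],c["t"])
print(env.sense())
E
```

```text
pics
[[470.61646314   0.         277.6132384 ]
 [  0.         470.61646314 217.83850257]
 [  0.           0.           1.        ]] [-0.02366362  0.          0.          0.          0.        ] [[-0.90092192  0.43376406  0.01372715]
 [ 0.29674304  0.63879542 -0.70984786]
 [-0.31667532 -0.63544406 -0.70422126]] [ 0.51152981 -0.10564525  1.35105829]
[[492.90018783   0.         274.04793281]
 [  0.         492.90018783 208.2121847 ]
 [  0.           0.           1.        ]] [0.02353743 0.         0.         0.         0.        ] [[ 0.02402801 -0.99955317  0.01777965]
 [-0.99552229 -0.02554994 -0.09100864]
 [ 0.09142224 -0.01551328 -0.99569137]] [-0.02493806  0.58338801  1.3775826 ]
{'clock': 0.1, 'q': array([-1.50110692e+00,  2.45748988e-01,  1.55892521e+00,  2.71304821e-05,
        1.33870044e+00, -1.74102612e-01]), 'dq': array([ 0.00020093, -0.00202128, -0.00297592, -0.00064384, -0.00175415,
       -0.00047782]), 'joint_torque': array([-2.51712836e-04, -4.30672359e+01, -3.27128398e+01, -1.18775579e-04,
        2.83361718e-03,  4.87101005e-06]), 'tcp_pos': array([ 0.15687577, -0.63028611,  0.24726966]), 'eef_rot': array([[ 9.70431148e-01,  2.41378079e-01, -9.77459738e-05],
       [ 2.41377867e-01, -9.70429574e-01,  1.77949684e-03],
       [ 3.34675946e-04, -1.75047288e-03, -9.99998412e-01]]), 'contact_force': array([0.54396683, 0.74314132, 0.87813795]), 'wrist_torque': array([ 0.03229655, -0.04685967,  0.06236968]), 'gripper_force': 0.0, 'grip_width': 0.08573436224316741}
```

View pics/scene0.png

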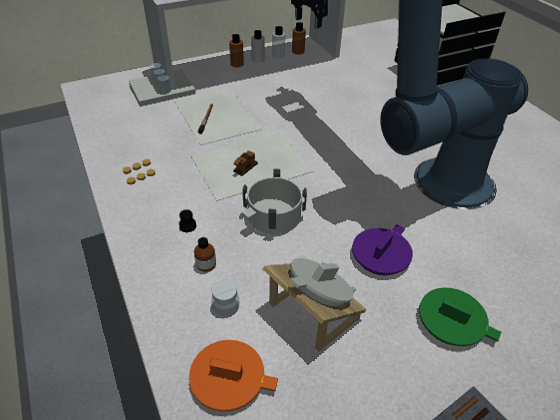

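View pics/top0.png

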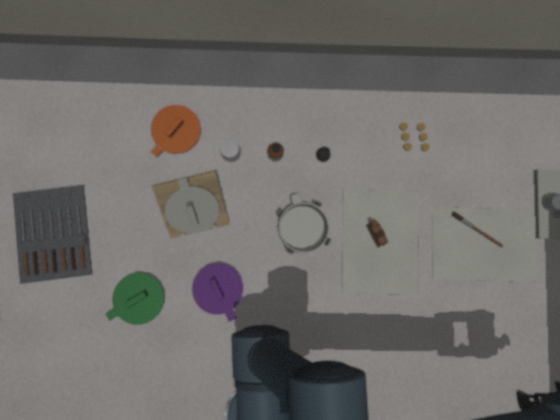

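In the scene picture, the horse is at (245,162), the tub at (274,205) and the white lid on the rack at (322,280). Things that could be mistaken for the lid are the orange one at (227,375), purple at (382,251) and green at (453,316). I choose the white one on the rack, at (191,208) in the top picture, and check it in a crop.

```bash
python3 - <<'E'
import cv2,pickle,numpy as np
t=pickle.load(open("top.pkl","rb"))["pixels"][165:260,145:405,::-1]
s=pickle.load(open("scene.pkl","rb"))["pixels"][140:355,210:390,::-1]
a=cv2.resize(t,None,fx=3,fy=3,interpolation=cv2.INTER_CUBIC)   # 780x285
b=np.zeros((310,780,3),np.uint8)
h=cv2.resize(s[0:100,20:110],None,fx=3,fy=3,interpolation=cv2.INTER_CUBIC); b[:300,:270]=h   # origin 230,140
l=cv2.resize(s[110:212,45:160],None,fx=3,fy=3,interpolation=cv2.INTER_CUBIC); b[:306,290:635]=l # origin 255,250
cv2.imwrite("pics/crop1.png",np.clip(np.vstack([a,b])*1.4,0,255))
E
```

```text
[ WARN:0@0.094] global loadsave.cpp:1063 imwrite_ Unsupported depth image for selected encoder is fallbacked to CV_8U.
```

View pics/crop1.png

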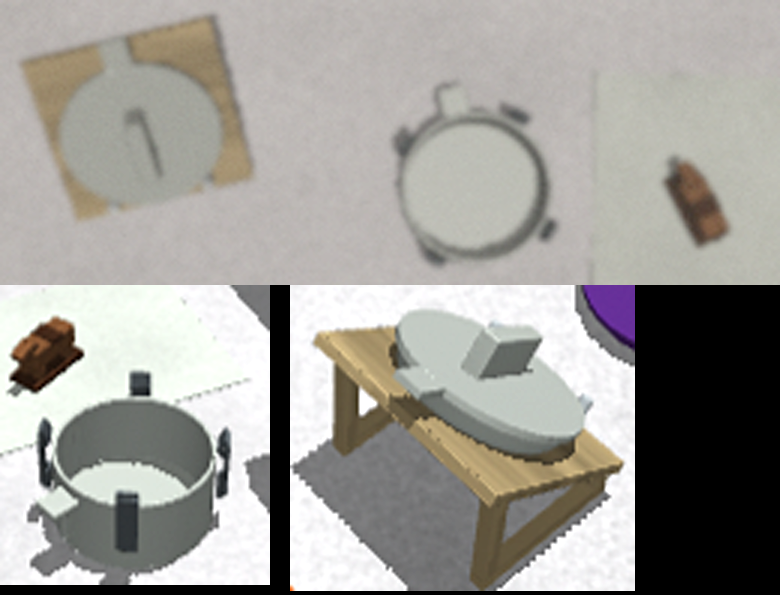

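The crop confirms the white lid on the rack, with its tab up the slope at about (115,55) in the crop. The tub's ledge is at (452,97) and the horse at (697,200). Next I measure from depth.

```bash
cat > util.py <<'E'
import cv2,numpy as np,pickle
def cloud(c):
    v,u=np.nonzero(c["depth"]>0); d=c["depth"][v,u].astype(float)
    n=cv2.undistortPoints(np.stack([u,v],1).astype(float)[:,None],c["mtx"],np.array(c["D"]))[:,0]
    P=np.c_[n*d[:,None],d]
    return (P-c["t"])@c["R"], np.stack([u,v],1), c["pixels"][v,u]
def pix(c,u,v,z):
    n=cv2.undistortPoints(np.array([[[u,v]]],float),c["mtx"],np.array(c["D"]))[0,0]
    r=c["R"].T@np.r_[n,1]; o=-c["R"].T@c["t"]; return o+r*(z-o[2])/r[2]
def circ(p):
    A=np.c_[2*p,np.ones(len(p))]; s=np.linalg.lstsq(A,(p**2).sum(1),rcond=None)[0]
    return s[:2],np.sqrt(s[2]+s[:2]@s[:2])
E
python3 - <<'E'
from util import *
for n in("top","scene"):
    c=pickle.load(open(n+".pkl","rb")); P,uv,rgb=cloud(c); print(n)
    T=pickle.load(open("top.pkl","rb"))
    # bench check
    g={k:pix(T,u,v,z) for k,u,v,z in(("tub",302,227,.074),("horse",377,232,.04),("lid",191,208,.1),("bottle",276,151,.08),("loupe",323,154,.045),("jar",231,150,.06))}
    if n=="top": print({k:x[:2].round(3) for k,x in g.items()})
    def near(k,r): return P[np.hypot(*(P-g[k])[:,:2].T)<r]
    b=P[(np.hypot(*(P-g["tub"])[:,:2].T)<.2)&(abs(P[:,2])<.012)]; print("bench z",np.median(b[:,2]),b[:,2].std())
    q=near("tub",.11); rim=q[(q[:,2]>.068)&(q[:,2]<.08)]
    ce,r=circ(rim[:,:2])
    for _ in range(4):
        e=abs(np.hypot(*(rim[:,:2]-ce).T)-.068); ce=circ(rim[e<.006][:,:2])[0]
    print("rim",ce,circ(rim[e<.006][:,:2])[1],(e<.006).sum(),np.median(rim[e<.006][:,2]))
    d=q[:,:2]-ce; R=np.hypot(*d.T); A=np.degrees(np.arctan2(d[:,1],d[:,0]))
    m=(R>.078)&(R<.1)&(q[:,2]>.055)&(q[:,2]<.072); print("ledge ang",np.median(A[m]),m.sum(),np.median(q[m][:,2]),R[m].max())
    m=(q[:,2]>.085); print("clips",np.histogram(A[m],np.arange(-180,181,10))[0])
    for k in range(4):
        for a0 in[0]:
            pass
    print("clip fold45", [ (round(np.median(A[m&(abs((A-a+180)%360-180)<25)]),1)) for a in np.arange(-165,180,90) if (m&(abs((A-a+180)%360-180)<25)).sum()])
    h=near("horse",.06)
    for lo,hi in((.004,.015),(.015,.06),(.036,.044),(.044,.06)):
        x=h[(h[:,2]>lo)&(h[:,2]<hi)][:,:2]
        if len(x)>8:
            (cx,s,an)=cv2.minAreaRect(x.astype(np.float32)); w,V=np.linalg.eigh(np.cov(x.T)); print("horse",lo,hi,len(x),x.mean(0),"rect",cx,s,an,"pca",np.degrees(np.arctan2(V[1,1],V[0,1])))
    l=near("lid",.12); l=l[l[:,2]>.05]
    np.save(f"lid_{n}.npy",l)
    for k in("bottle","loupe","jar"):
        x=near(k,.04); x=x[x[:,2]>.03]; print(k,cv2.minEnclosingCircle(x[:,:2].astype(np.float32)))
E
```

```text
top
{'tub': array([ 0.53 , -0.088]), 'horse': array([ 0.523, -0.302]), 'lid': array([0.572, 0.214]), 'bottle': array([ 0.738, -0.011]), 'loupe': array([ 0.741, -0.146]), 'jar': array([0.742, 0.115])}
bench z -0.0006372211212748579 0.0034345516894496294
rim [ 0.52874218 -0.09325497] 0.06765185566314179 223 0.07273650851899247
ledge ang 15.275565819541876 67 0.06312619516768807 0.09744947002969231
clips [ 0  0  0  0  0 10 14  0  0  0  0  0  0  0 12 15  0  0  0  0  0  0  0 11
 12  0  0  0  0  0  0  0 10 12  0  0]
clip fold45 []
horse 0.004 0.015 150 [ 0.5199008  -0.29709735] rect (0.5215448141098022, -0.30114054679870605) (0.11360359191894531, 0.11292807012796402) 22.00693702697754 pca 55.453751253792646
horse 0.015 0.06 261 [ 0.52198335 -0.30560077] rect (0.5233203172683716, -0.30601829290390015) (0.081011563539505, 0.027496878057718277) 29.38191032409668 pca -151.67876160113556
horse 0.036 0.044 166 [ 0.5182077  -0.30908779] rect (0.5236266851425171, -0.30584579706192017) (0.07768750190734863, 0.027496878057718277) 29.38191032409668 pca -149.7877456369911
horse 0.044 0.06 61 [ 0.53758
[... 931 characters left out ...]
5293998718261719, -0.30498501658439636) (0.07695842534303665, 0.02782352827489376) 30.342119216918945 pca -152.85620257825695
horse 0.036 0.044 108 [ 0.52412361 -0.30566436] rect (0.5293784141540527, -0.3050979673862457) (0.07680722326040268, 0.02765027806162834) 30.342119216918945 pca -145.16790509962885
horse 0.044 0.06 58 [ 0.54032336 -0.29901397] rect (0.530964732170105, -0.3037327527999878) (0.07289527356624603, 0.02363194338977337) 29.094371795654297 pca -153.31299077901235
bottle ((0.7531424760818481, -0.008878730237483978), 0.024319447576999664)
loupe ((0.7543638348579407, -0.1503283679485321), 0.018296733498573303)
jar ((0.7528483271598816, 0.12091177701950073), 0.02931574545800686)
```

```bash
python3 - <<'E'
from util import *
from scipy.optimize import least_squares
def Rl(yaw):
    c,s=np.cos(yaw),np.sin(yaw); t=np.radians(35); Rz=np.array([[c,-s,0],[s,c,0],[0,0,1]])
    x=np.array([np.cos(t),0,np.sin(t)]); z=np.array([-np.sin(t),0,np.cos(t)]); return Rz@np.c_[x,np.cross(z,x),z]
for n in("top","scene"):
    P=np.load(f"lid_{n}.npy"); yaw=np.radians(15); o=np.array([.572,.214,.085])
    for it in range(12):
        R=Rl(yaw); L=(P-o)@R; r=np.hypot(L[:,0],L[:,1])
        fl=L[(abs(L[:,2]-24)*0+abs(L[:,2]-.024)<.006)&(r<.08)]
        o=o+R@np.array([0,0,np.median(fl[:,2])-.024])
        # flange edge: convex hull of flange pts excluding tab
        f=fl[(np.hypot(fl[:,0],fl[:,1])<.078)&~((abs(fl[:,1])<.018)&(fl[:,0]>.05))]
        h=cv2.convexHull(f[:,:2].astype(np.float32))[:,0]; c,rr=circ(h.astype(float))
        o=o+R@np.array([c[0],c[1],0])*.7
        tb=L[(r>.077)&(r<.1)&(L[:,2]>.012)&(L[:,2]<.032)&(L[:,0]>.05)]
        yaw+=np.arctan2(tb[:,1].mean(),tb[:,0].mean())*.7
    A=np.c_[fl[:,:2],np.ones(len(fl))]; pl=np.linalg.lstsq(A,fl[:,2],rcond=None)[0]
    hd=L[(L[:,2]>.045)&(L[:,2]<.065)&(r<.045)]
    print(n,"o",o.round(4),"yaw",np.degrees(yaw).round(1),"r",rr,"residual tilt deg",np.degrees(pl[:2]),len(tb),"handle top",np.median(hd[:,2]),hd.mean(0),cv2.minAreaRect(hd[:,:2].astype(np.float32)))
    c=pickle.load(open(n+".pkl","rb")); Q,uv,_=cloud(c); ce={"top":(.5287,-.0933),"scene":(.534,-.0927)}[n]
    d=Q[:,:2]-ce; R_=np.hypot(*d.T); m=(R_>.06)&(R_<.09)&(Q[:,2]>.085)&(Q[:,2]<.1); a=np.degrees(np.arctan2(d[m,1],d[m,0]))
    ph=np.degrees(np.angle(np.exp(4j*np.radians(a)).mean())/4); print("clip fold",ph+45, (ph+45)%90)
    m=(R_>.082)&(R_<.1)&(Q[:,2]>.06)&(Q[:,2]<.07);print("ledge",np.degrees(np.arctan2(d[m,1].mean(),d[m,0].mean())))
E
```

```text
top o [0.5779 0.2148 0.0831] yaw 16.1 r 0.07323729925006363 residual tilt deg [-0.07306616 -0.46337121] 77 handle top 0.055458049289788175 [0.00265684 0.00024116 0.05517864] ((0.002364709973335266, 0.0006288662552833557), (0.06284135580062866, 0.01906743459403515), 1.458044171333313)
clip fold 15.645079005114702 15.645079005114702
ledge 15.424253665226384
scene o [0.5816 0.2137 0.0845] yaw 16.3 r 0.07350717796291942 residual tilt deg [-0.52775068 -0.87428048] 95 handle top 0.0545180467694619 [0.00829302 0.00273436 0.05292215] ((0.002991199493408203, 0.0007076384499669075), (0.016173439100384712, 0.059579841792583466), 89.03550720214844)
clip fold 15.690666006480924 15.690666006480924
ledge 17.03568993739932
```

```bash
cat >> util.py <<'E'
from scipy.spatial.transform import Rotation as Ro
def down(yaw_y):  # tool down, tool y at world angle yaw_y deg
    a=np.radians(yaw_y); y=np.array([np.cos(a),np.sin(a),0]); z=np.array([0,0,-1.]); return np.c_[np.cross(y,z),y,z]
def plan(p,R,s=None):
    """units: turn (tool axes, done first), then shift in target tool axes"""
    from rig import env
    s=s or env.sense(); w=Ro.from_matrix(s["eef_rot"].T@R).as_rotvec(degrees=True)/6
    print("t",round(s["clock"],2),"tcp",s["tcp_pos"].round(4),"F",s["contact_force"].round(1),"w",s["grip_width"].round(4),"turn",w.round(2),"shift",(R.T@(np.array(p)-s["tcp_pos"])/.025).round(2))
E
python3 - <<'E'
from util import *
plan([.5255,-.305,.14],down(-60.5))
E
```

```text
Traceback (most recent call last):
  File "util.py", line 20, in plan
    print("t",round(s["clock"],2),"tcp",s["tcp_pos"].round(4),"F",s["contact_force"].round(1),"w",s["grip_width"].round(4),"turn",w.round(2),"shift",(R.T@(np.array(p)-s["tcp_pos"])/.025).round(2))
                                                                                                  ^^^^^^^^^^^^^^^^^^^^^
AttributeError: 'float' object has no attribute 'round'
```

```bash
sed -i 's/s\["grip_width"\].round(4)/round(s["grip_width"],4)/' util.py; python3 - <<'E'
from util import *
plan([.5255,-.305,.14],down(-60.5))
E
```

```text
t 0.1 tcp [ 0.1569 -0.6303  0.2473] F [0.5 0.7 0.9] w 0.0857 turn [-0.02 -0.01 -2.59] shift [19.24 -4.06  4.29]
```

>>> step_arm([
  [0,0,0,0,0,-0.86],
  [0,0,0,0,0,-0.86],
  [0,0,0,0,0,-0.87],
  [1,-0.21,0.22,0,0,0],
  [1,-0.21,0.22,0,0,0],
  [1,-0.21,0.22,0,0,0],
  [1,-0.21,0.22,0,0,0],
  [1,-0.21,0.22,0,0,0],
  [1,-0.21,0.22,0,0,0],
  [1,-0.21,0.22,0,0,0],
  [1,-0.21,0.22,0,0,0],
  [1,-0.21,0.22,0,0,0],
  [1,-0.21,0.22,0,0,0],
  [1,-0.21,0.22,0,0,0],
  [1,-0.21,0.22,0,0,0],
  [1,-0.21,0.22,0,0,0],
  [1,-0.21,0.22,0,0,0],
  [1,-0.21,0.22,0,0,0],
  [1,-0.21,0.22,0,0,0],
  [1,-0.21,0.22,0,0,0],
], claw=-1)

```text
clock: 2.1
tcp_pos: [0.4833, -0.3427, 0.1541]
eef_rot: [[0.87, 0.493, -0.001], [0.493, -0.87, 0.001], [-0.0, -0.001, -1.0]]
contact_force: [-0.4, -1.2, -0.2]
grip_width: 0.0856
gripper_force: 0.0
```

>>> step_arm([
  [0.8,-0.17,0.2,0,0,0],
  [0.8,-0.17,0.2,0,0,0],
  [0.64,-0.15,0.15,0,0,0],
  [0,0,0,0,0,0],
])

```text
clock: 2.5
tcp_pos: [0.526, -0.304, 0.14]
eef_rot: [[0.869, 0.495, -0.001], [0.495, -0.869, 0.001], [-0.0, -0.002, -1.0]]
contact_force: [-1.0, -0.3, -0.3]
grip_width: 0.0854
gripper_force: 0.0
```

```bash
python3 - <<'E'
from util import *
from rig import env
plan([.5255,-.305,.029],down(-60.5))
for n in("top","scene"):
    c=env.camera(n); pickle.dump(c,open(n+"1.pkl","wb"))
t=pickle.load(open("top1.pkl","rb"))["pixels"][170:290,310:450,::-1]
s=pickle.load(open("scene1.pkl","rb"))["pixels"][80:200,180:320,::-1]
cv2.imwrite("pics/h1.png",cv2.resize(np.hstack([t,s]),None,fx=2.8,fy=2.8,interpolation=cv2.INTER_CUBIC))
E
```

```text
t 2.5 tcp [ 0.526 -0.304  0.14 ] F [-1.  -0.3 -0.3] w 0.0854 turn [-0.02  0.    0.02] shift [-0.04  0.03  4.44]
```

View pics/h1.png

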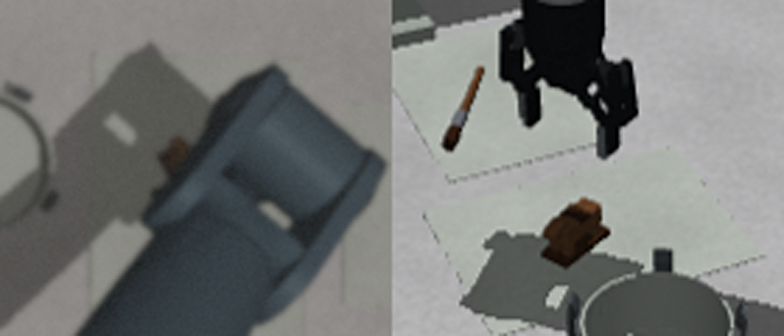

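The scene half (right) shows the open fingers at (530,105) and (608,140), straddling the horse at (575,230). Descend and grip.

>>> step_arm([
  [0,0,0.9,0,0,0],
  [0,0,0.9,0,0,0],
  [0,0,0.9,0,0,0],
  [0,0,0.9,0,0,0],
  [0,0,0.84,0,0,0],
  [0,0,0,0,0,0],
])

```text
clock: 3.2
tcp_pos: [0.523, -0.3049, 0.0272]
eef_rot: [[0.871, 0.491, -0.005], [0.491, -0.871, 0.004], [-0.002, -0.006, -1.0]]
contact_force: [0.7, -0.3, -1.1]
grip_width: 0.0853
gripper_force: 0.0
```

>>> step_arm([
  [0,0,0,0,0,0],
  [0,0,0,0,0,0],
  [0,0,0,0,0,0],
  [0,0,0,0,0,0],
  [0,0,0,0,0,0],
  [0,0,0,0,0,0],
  [0,0,0,0,0,0],
], claw=1, newtons=30)

```text
clock: 3.9
tcp_pos: [0.5261, -0.3061, 0.0312]
eef_rot: [[0.87, 0.493, 0.001], [0.493, -0.87, -0.001], [0.0, 0.002, -1.0]]
contact_force: [-0.6, 0.3, 5.5]
grip_width: 0.0258
gripper_force: 30.3
```

```bash
python3 - <<'E'
from util import *
plan([.5313,-.093,.16],down(-60.5))
E
```

```text
t 3.9 tcp [ 0.5261 -0.3061  0.0312] F [-0.6  0.3  5.5] w 0.0258 turn [ 0.02 -0.    0.  ] shift [ 4.38 -7.32 -5.15]
```

>>> step_arm([
  [0,0,-0.4,0,0,0],
  [0,0,-0.8,0,0,0],
  [0,0,-1,0,0,0],
  [0,0,-1,0,0,0],
  [0,0,-1,0,0,0],
  [0,0,-1,0,0,0],
  [0.54,-0.92,0,0,0,0],
  [0.54,-0.92,0,0,0,0],
  [0.55,-0.91,0,0,0,0],
  [0.55,-0.91,0,0,0,0],
  [0.55,-0.92,0,0,0,0],
  [0.55,-0.92,0,0,0,0],
  [0.55,-0.91,0,0,0,0],
  [0.55,-0.91,0,0,0,0],
  [0,0,0,0,0,0],
  [0,0,0,0,0,0],
])

```text
clock: 5.5
tcp_pos: [0.5304, -0.0919, 0.1599]
eef_rot: [[0.87, 0.494, -0.0], [0.494, -0.87, -0.0], [-0.0, -0.0, -1.0]]
contact_force: [0.3, -0.2, -1.8]
grip_width: 0.0255
gripper_force: 29.8
```

```bash
python3 - <<'E'
from util import *
from rig import env
plan([.5313,-.093,.037],down(-60.5))
for n in("top","scene"):
    c=env.camera(n); pickle.dump(c,open(n+"2.pkl","wb"))
t=pickle.load(open("top2.pkl","rb"))["pixels"][150:290,230:370,::-1]
s=pickle.load(open("scene2.pkl","rb"))["pixels"][110:250,210:350,::-1]
cv2.imwrite("pics/h2.png",cv2.resize(np.hstack([t,s]),None,fx=2.8,fy=2.8,interpolation=cv2.INTER_CUBIC))
E
```

```text
t 5.5 tcp [ 0.5304 -0.0919  0.1599] F [ 0.3 -0.2 -1.8] w 0.0255 turn [-0.    0.    0.01] shift [0.01 0.06 4.92]
```

View pics/h2.png

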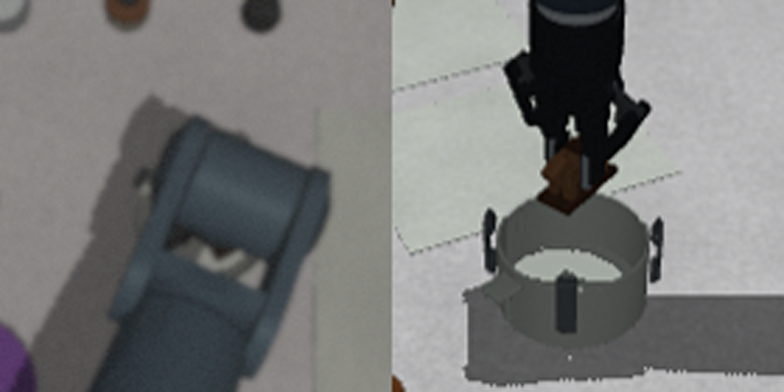

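The scene half shows the horse held level at (578,178) over the tub mouth (570,225). Lower it.

>>> step_arm([
  [0,0,0.8,0,0,0],
  [0,0,0.8,0,0,0],
  [0,0,0.8,0,0,0],
  [0,0,0.8,0,0,0],
  [0,0,0.8,0,0,0],
  [0,0,0.4,0,0,0],
  [0,0,0.3,0,0,0],
  [0,0,0.2,0,0,0],
  [0,0,0,0,0,0],
])

```text
clock: 6.5
tcp_pos: [0.5307, -0.0925, 0.0374]
eef_rot: [[0.87, 0.492, -0.0], [0.492, -0.87, 0.0], [-0.0, -0.0, -1.0]]
contact_force: [-0.3, -0.5, -2.4]
grip_width: 0.0256
gripper_force: 29.7
```

>>> step_arm([
  [0,0,0.05,0,0,0],
  [0,0,0,0,0,0],
])

```text
clock: 6.7
tcp_pos: [0.5311, -0.0925, 0.0369]
eef_rot: [[0.87, 0.493, 0.001], [0.493, -0.87, -0.0], [0.001, 0.001, -1.0]]
contact_force: [-0.8, 1.1, -0.6]
grip_width: 0.0256
gripper_force: 29.7
```

>>> step_arm([
  [0,0,0,0,0,0],
  [0,0,0,0,0,0],
  [0,0,0,0,0,0],
  [0,0,0,0,0,0],
], claw=-0.2)

```text
clock: 7.1
tcp_pos: [0.5309, -0.0924, 0.0365]
eef_rot: [[0.87, 0.493, 0.0], [0.493, -0.87, -0.0], [0.0, 0.0, -1.0]]
contact_force: [-0.2, 0.3, -0.1]
grip_width: 0.0513
gripper_force: 0.0
```

>>> step_arm([
  [0,0,-0.4,0,0,0],
  [0,0,-0.8,0,0,0],
  [0,0,-1,0,0,0],
  [0,0,-1,0,0,0],
  [0,0,-1,0,0,0],
  [0,0,-1,0,0,0],
  [0,0,-1,0,0,0],
  [0,0,-1,0,0,0],
  [0,0,-1,0,0,0],
  [0,0,0,0,0,0],
])

```text
clock: 8.1
tcp_pos: [0.5327, -0.0931, 0.2464]
eef_rot: [[0.87, 0.493, 0.008], [0.493, -0.87, -0.003], [0.006, 0.007, -1.0]]
contact_force: [0.8, -0.4, 1.0]
grip_width: 0.0513
gripper_force: 0.0
```

```bash
cat >> util.py <<'E'
LO=np.array([.5817,.2149,.0852]); LY=16.2
def lidrot(yaw,tilt=35):
    t,a=np.radians(tilt),np.radians(yaw); Rz=Ro.from_euler('z',yaw,degrees=True).as_matrix()
    z=np.array([-np.sin(t),0,np.cos(t)]); x=np.array([np.cos(t),0,np.sin(t)]); return Rz@np.c_[x,np.cross(z,x),z]
def grip(L): # tool rot gripping lid frame L: z=-Lz, y=-Ly -> x=Lx
    return np.c_[L[:,0],-L[:,1],-L[:,2]]
E
python3 - <<'E'
from util import *
L=lidrot(LY); G=grip(L)
plan(LO+.130*L[:,2],G)
print((LO+.038*L[:,2]).round(4), (LO+.130*L[:,2]).round(4))
E
```

```text
t 8.1 tcp [ 0.5327 -0.0931  0.2464] F [ 0.8 -0.4  1. ] w 0.0513 turn [-0.62  5.75  2.17] shift [  0.66 -11.28   3.13]
[0.5608 0.2088 0.1163] [0.5101 0.1941 0.1917]
```

>>> step_arm([
  [0,0,0,-0.09,0.82,0.31],
  [0,0,0,-0.09,0.82,0.31],
  [0,0,0,-0.09,0.82,0.31],
  [0,0,0,-0.09,0.82,0.31],
  [0,0,0,-0.09,0.82,0.31],
  [0,0,0,-0.09,0.82,0.31],
  [0,0,0,-0.08,0.83,0.31],
  [0.05,-0.94,0.26,0,0,0],
  [0.05,-0.94,0.26,0,0,0],
  [0.05,-0.94,0.26,0,0,0],
  [0.05,-0.94,0.26,0,0,0],
  [0.05,-0.94,0.26,0,0,0],
  [0.05,-0.94,0.26,0,0,0],
  [0.05,-0.94,0.26,0,0,0],
  [0.05,-0.94,0.26,0,0,0],
  [0.05,-0.94,0.26,0,0,0],
  [0.05,-0.94,0.26,0,0,0],
  [0.05,-0.94,0.26,0,0,0],
  [0.05,-0.94,0.26,0,0,0],
  [0,0,0,0,0,0],
])

```text
clock: 10.1
tcp_pos: [0.5048, 0.1965, 0.1854]
eef_rot: [[0.792, 0.282, 0.541], [0.23, -0.959, 0.164], [0.566, -0.006, -0.825]]
contact_force: [0.6, -0.3, 0.3]
grip_width: 0.0517
gripper_force: 0.0
```

```bash
python3 - <<'E'
from util import *
from rig import env
L=lidrot(LY); G=grip(L)
for n in("top","scene"):
    c=env.camera(n); pickle.dump(c,open(n+"3.pkl","wb"))
plan(LO+.046*L[:,2],G)
t=pickle.load(open("top3.pkl","rb"))["pixels"][145:285,130:360,::-1]
s=pickle.load(open("scene3.pkl","rb"))["pixels"][150:360,210:390,::-1]
t=cv2.resize(t,(460,280),interpolation=cv2.INTER_CUBIC);s=cv2.resize(s,None,fx=1.8,fy=1.8,interpolation=cv2.INTER_CUBIC)
o=np.zeros((378,784,3),np.uint8);o[:280,:460]=t;o[:378,460:784]=s
cv2.imwrite("pics/l3.png",o)
E
```

```text
t 10.2 tcp [0.5058 0.1948 0.1864] F [ 0.4  0.1 -0.6] w 0.0509 turn [-0.05  0.07 -0.02] shift [0.25 0.08 3.28]
```

View pics/l3.png

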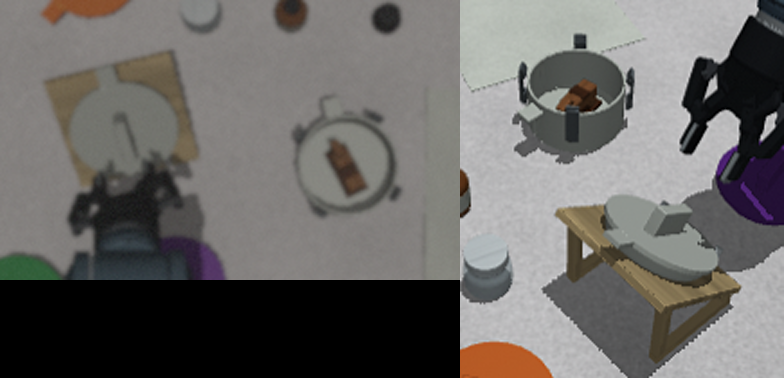

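The horse stands upright in the middle of the tub (347,165 in the top half; 578,97 in the scene half). The fingers are lined up with the lid handle at (122,135) / (668,215). Go in.

>>> step_arm([
  [0.25,0.08,0.4,-0.05,0.07,-0.02],
  [0,0,0.7,0,0,0],
  [0,0,0.7,0,0,0],
  [0,0,0.6,0,0,0],
  [0,0,0.5,0,0,0],
  [0,0,0.38,0,0,0],
  [0,0,0,0,0,0],
])

```text
clock: 10.9
tcp_pos: [0.5571, 0.2063, 0.1224]
eef_rot: [[0.788, 0.276, 0.55], [0.226, -0.961, 0.158], [0.573, -0.0, -0.82]]
contact_force: [0.4, 0.0, 0.7]
grip_width: 0.0515
gripper_force: 0.0
```

>>> step_arm([
  [0,0,0,0,0,0],
  [0,0,0,0,0,0],
  [0,0,0,0,0,0],
  [0,0,0,0,0,0],
  [0,0,0,0,0,0],
  [0,0,0,0,0,0],
], claw=1, newtons=80)

```text
clock: 11.5
tcp_pos: [0.5572, 0.2072, 0.1245]
eef_rot: [[0.786, 0.278, 0.553], [0.227, -0.961, 0.16], [0.575, 0.0, -0.818]]
contact_force: [-6.4, -1.9, 6.4]
grip_width: 0.0146
gripper_force: 78.2
```

```bash
python3 - <<'E'
from util import *
L=lidrot(LY); G=grip(L)
plan(LO+.046*L[:,2],G)
E
```

```text
t 11.5 tcp [0.5572 0.2072 0.1245] F [-6.4 -1.9  6.4] w 0.0146 turn [ 0.01 -0.02 -0.01] shift [-0.06 -0.02  0.04]
```

>>> step_arm([
  [0,0,-0.3,0,0,0],
  [0,0,-0.6,0,0,0],
  [0,0,-0.8,0,0,0],
  [0,0,-0.8,0,0,0],
  [0,0,-0.8,0,0,0],
  [0,0,-0.8,0,0,0],
  [0,0,0,0,0,0],
])

```text
clock: 12.2
tcp_pos: [0.5004, 0.1908, 0.2098]
eef_rot: [[0.784, 0.278, 0.555], [0.228, -0.961, 0.16], [0.577, 0.001, -0.816]]
contact_force: [0.5, -0.3, -1.0]
grip_width: 0.0148
gripper_force: 78.6
```

```bash
python3 - <<'E'
from util import *
G=grip(lidrot(15.7,0))
plan([.5313,-.093,.22],G)
E
```

```text
t 12.2 tcp [0.5004 0.1908 0.2098] F [ 0.5 -0.3 -1. ] w 0.0148 turn [-0.01 -5.88  0.07] shift [-1.88 11.26 -0.41]
```

>>> step_arm([
  [0,0,-0.3,0,-0.84,0.01],
  [0,0,-0.1,0,-0.84,0.01],
  [0,0,0,0,-0.84,0.01],
  [0,0,0,0,-0.84,0.01],
  [0,0,0,0,-0.84,0.01],
  [0,0,0,0,-0.84,0.01],
  [0,0,0,0,-0.84,0.01],
  [-0.15,0.94,0,0,0,0],
  [-0.15,0.94,0,0,0,0],
  [-0.16,0.94,0,0,0,0],
  [-0.16,0.94,0,0,0,0],
  [-0.16,0.94,0,0,0,0],
  [-0.16,0.94,0,0,0,0],
  [-0.16,0.94,0,0,0,0],
  [-0.16,0.94,0,0,0,0],
  [-0.15,0.94,0,0,0,0],
  [-0.15,0.94,0,0,0,0],
  [-0.15,0.94,0,0,0,0],
  [-0.15,0.92,0,0,0,0],
  [0,0,0,0,0,0],
])

```text
clock: 14.2
tcp_pos: [0.5267, -0.0965, 0.2143]
eef_rot: [[0.963, 0.268, -0.005], [0.268, -0.963, 0.001], [-0.005, -0.002, -1.0]]
contact_force: [0.5, 0.8, -0.7]
grip_width: 0.0148
gripper_force: 78.5
```

```bash
python3 - <<'E'
from util import *
G=grip(lidrot(15.7,0))
plan([.5313,-.093,.16],G)
E
```

```text
t 14.2 tcp [ 0.5267 -0.0965  0.2143] F [ 0.5  0.8 -0.7] w 0.0148 turn [-0.02  0.05 -0.02] shift [ 0.21 -0.08  2.17]
```

>>> step_arm([
  [0.21,-0.08,0.3,-0.02,0.05,-0.02],
  [0,0,0.6,0,0,0],
  [0,0,0.6,0,0,0],
  [0,0,0.5,0,0,0],
  [0,0,0.17,0,0,0],
  [0,0,0,0,0,0],
  [0,0,0,0,0,0],
])

```text
clock: 14.9
tcp_pos: [0.5315, -0.091, 0.1614]
eef_rot: [[0.962, 0.273, 0.002], [0.273, -0.962, -0.0], [0.002, 0.0, -1.0]]
contact_force: [-0.6, 0.6, -0.6]
grip_width: 0.0146
gripper_force: 78.5
```

```bash
python3 - <<'E'
from util import *
from rig import env
G=grip(lidrot(15.7,0))
for n in("top","scene"):
    c=env.camera(n); pickle.dump(c,open(n+"4.pkl","wb"))
plan([.5313,-.093,.16],G); print(env.sense()["eef_rot"].round(4))
for n,ce in(("top",(.5287,-.0933)),("scene",(.534,-.0927))):
    P,uv,rgb=cloud(pickle.load(open(n+"4.pkl","rb")))
    # lid flange top, z ~ .138
    m=(np.hypot(*(P[:,:2]-ce).T)<.115)&(P[:,2]>.125)&(P[:,2]<.15)&(rgb.mean(1)>90); q=P[m]
    pl=np.linalg.lstsq(np.c_[q[:,:2]-ce,np.ones(len(q))],q[:,2],rcond=None)[0]
    d=q[:,:2]-ce; tb=d[np.hypot(*d.T)>.082]
    ta=np.arctan2(tb[:,1].mean(),tb[:,0].mean()); u=np.array([np.cos(ta),np.sin(ta)])
    f=d[~((d@u>.04)&(abs(d@[-u[1],u[0]])<.02))]
    # ring edge points
    a=np.degrees(np.arctan2(f[:,1],f[:,0])); r=np.hypot(*f.T); e=[f[k][np.argmax(r[k])] for b in range(-180,180,8) if (k:=np.nonzero((a>=b)&(a<b+8))[0]).size]
    e=np.array(e); e=e[np.hypot(*e.T)>.062]
    c0=np.zeros(2)
    from scipy.optimize import least_squares
    s=least_squares(lambda c:np.hypot(*(e-c).T)-.0715,[0,0],loss="soft_l1",f_scale=.001); 
    print(n,len(q),"z",pl[2].round(4),"tilt",np.degrees(pl[:2]).round(2),"tab ang",np.degrees(ta).round(1),len(tb),"offset vs tub",s.x.round(4),len(e),np.abs(s.fun).mean().round(4))
    # tub rim now?
    m=(np.hypot(*(P[:,:2]-ce).T)<.1)&(P[:,2]>.055)&(P[:,2]<.072)&(np.hypot(*(P[:,:2]-ce).T)>.08);print("ledge vis",m.sum(),np.degrees(np.arctan2(*(P[m][:,:2]-ce).mean(0)[::-1])))
t=pickle.load(open("top4.pkl","rb"))["pixels"][150:290,240:370,::-1]
s=pickle.load(open("scene4.pkl","rb"))["pixels"][120:260,210:350,::-1]
cv2.imwrite("pics/l4.png",cv2.resize(np.hstack([t,s]),None,fx=2.9,fy=2.9,interpolation=cv2.INTER_CUBIC))
E
```

```text
t 15.0 tcp [ 0.5318 -0.0911  0.1619] F [-0.3 -1.  -1.1] w 0.0149 turn [ 0.01 -0.02  0.02] shift [-0.04  0.07  0.08]
[[ 9.62e-01  2.73e-01  2.60e-03]
 [ 2.73e-01 -9.62e-01 -3.00e-04]
 [ 2.40e-03  1.00e-03 -1.00e+00]]
top 152 z 0.1374 tilt [-0.86  0.71] tab ang 10.3 1 offset vs tub [ 0.0025 -0.0012] 7 0.0017
ledge vis 2 21.33497555387861
scene 216 z 0.1395 tilt [-0.08 -0.34] tab ang 12.2 6 offset vs tub [-0.0026 -0.0011] 23 0.0012
ledge vis 77 21.790026966257432
```

View pics/l4.png

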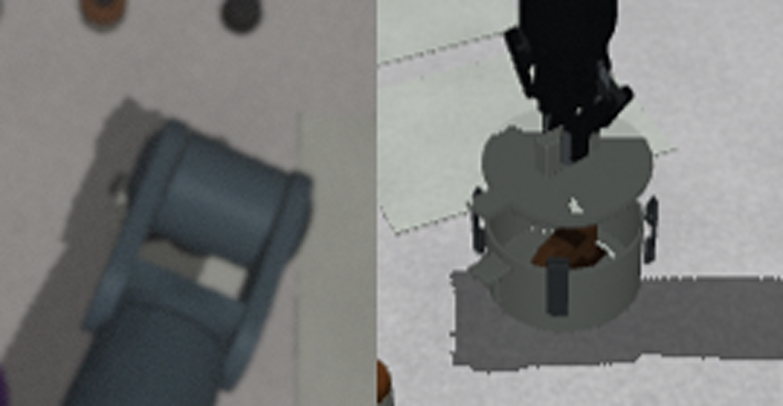

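The scene half shows the lid level over the tub, with its tab at (487,205) above the ledge at (490,275). It sits about 2 mm short in x. Correct that and lower.

>>> step_arm([
  [0.08,0.03,0.3,0,0,0],
  [0,0,0.5,0,0,0],
  [0,0,0.5,0,0,0],
  [0,0,0.2,0,0,0],
  [0,0,0,0,0,0],
])

```text
clock: 15.5
tcp_pos: [0.5324, -0.0908, 0.1219]
eef_rot: [[0.962, 0.273, -0.002], [0.273, -0.962, 0.001], [-0.001, -0.002, -1.0]]
contact_force: [-0.2, -0.4, -1.6]
grip_width: 0.0146
gripper_force: 78.6
```

>>> step_arm([
  [0,0,0.1,0,0,0],
  [0,0,0.1,0,0,0],
  [0,0,0.1,0,0,0],
  [0,0,0,0,0,0],
])

```text
clock: 15.9
tcp_pos: [0.5338, -0.0915, 0.1165]
eef_rot: [[0.962, 0.273, 0.002], [0.273, -0.962, -0.0], [0.002, 0.001, -1.0]]
contact_force: [-0.2, -1.4, -0.4]
grip_width: 0.0151
gripper_force: 78.7
```

>>> step_arm([
  [0,0,0.08,0,0,0],
  [0,0,0.08,0,0,0],
  [0,0,0,0,0,0],
])

```text
clock: 16.2
tcp_pos: [0.5344, -0.0917, 0.1147]
eef_rot: [[0.962, 0.273, 0.003], [0.273, -0.962, -0.001], [0.002, 0.002, -1.0]]
contact_force: [-7.4, -1.4, 12.7]
grip_width: 0.0149
gripper_force: 81.0
```

>>> step_arm([
  [0,0,0.08,0,0,0],
  [0,0,0.04,0,0,0],
  [0,0,0,0,0,0],
])

```text
clock: 16.5
tcp_pos: [0.5348, -0.0918, 0.1143]
eef_rot: [[0.962, 0.274, 0.002], [0.274, -0.962, -0.001], [0.002, 0.002, -1.0]]
contact_force: [-16.5, 1.6, 30.3]
grip_width: 0.0147
gripper_force: 83.4
```

>>> step_arm([
  [0,0,-0.15,0,0,0],
  [0,0,-0.1,0,0,0],
  [0,0,0,0,0,0],
])

```text
clock: 16.8
tcp_pos: [0.5337, -0.0914, 0.1159]
eef_rot: [[0.962, 0.273, 0.002], [0.273, -0.962, -0.0], [0.002, 0.001, -1.0]]
contact_force: [-2.6, -2.6, 5.4]
grip_width: 0.0146
gripper_force: 79.5
```

```bash
python3 - <<'E'
from util import *
from rig import env
for n in("top","scene"):
    c=env.camera(n); pickle.dump(c,open(n+"5.pkl","wb"))
s=env.sense(); print(s["tcp_pos"],s["contact_force"])
t=pickle.load(open("top5.pkl","rb"))["pixels"][170:270,250:350,::-1]
s=pickle.load(open("scene5.pkl","rb"))["pixels"][150:250,225:325,::-1]
cv2.imwrite("pics/l5.png",cv2.resize(np.hstack([t,s]),None,fx=4,fy=4,interpolation=cv2.INTER_CUBIC))
# tub pose: side wall points before/after (scene), z .01-.055
from scipy.optimize import least_squares
for f in("scene.pkl","scene5.pkl"):
    P,uv,rgb=cloud(pickle.load(open(f,"rb"))); d=P[:,:2]-(.534,-.0927); r=np.hypot(*d.T); a=np.degrees(np.arctan2(d[:,1],d[:,0]))
    m=(P[:,2]>.012)&(P[:,2]<.06)&(r>.06)&(r<.078)&(abs((a-15.7+180)%360-180)>14)&(abs((a-60.7+180)%360-180)>12)
    e=d[m]; e=e[np.hypot(*e.T)>.067]; s=least_squares(lambda c:np.hypot(*(e-c).T)-.07,[0,0],loss="soft_l1",f_scale=.001)
    m2=(P[:,2]>.06)&(P[:,2]<.069)&(r>.08)&(r<.1); l=d[m2]-s.x
    print(f,s.x.round(4),len(e),"ledge",np.degrees(np.arctan2(l[:,1].mean(),l[:,0].mean())).round(1),np.hypot(*l.T).max())
    # clips
    for k in(60.7,150.7,-119.3,-29.3):
        m3=(abs((a-k+180)%360-180)<12)&(P[:,2]>.085)&(P[:,2]<.1)&(r>.06)&(r<.09)&(rgb.mean(1)<110); print(k,m3.sum(),d[m3].mean(0).round(4) if m3.sum() else "")
E
```

```text
[ 0.53369654 -0.09142359  0.11583423] [-2.11028459 -2.23827796  5.18889387]
scene.pkl [ 0.0012 -0.0001] 749 ledge 19.3 0.0958223358106255
60.7 32 [0.0379 0.0673]
150.7 25 [-0.0652  0.0393]
-119.3 32 [-0.0361 -0.0641]
-29.3 24 [ 0.0657 -0.0351]
scene5.pkl [-0.0005 -0.0015] 367 ledge 21.3 0.09766442037823349
60.7 73 [0.0369 0.0622]
150.7 58 [-0.0604  0.0353]
-119.3 1 [-0.0354 -0.0517]
-29.3 55 [ 0.061  -0.0332]
```

View pics/l5.png

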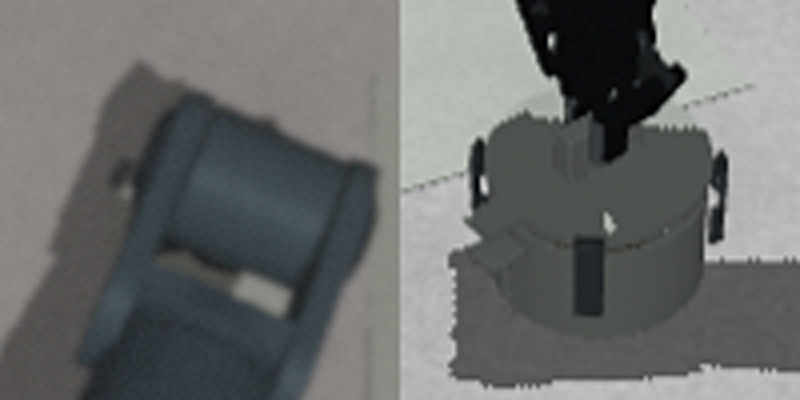

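The lid is just into the clips, with its edge centred between the left and right clips (480,718). The force says it is too far in +x, so back off about 2 mm and press again.

>>> step_arm([
  [0,0,-0.08,0,0,0],
  [-0.09,-0.01,0,0,0,0],
  [0,0,0,0,0,0],
])

```text
clock: 17.2
tcp_pos: [0.5316, -0.0912, 0.1173]
eef_rot: [[0.962, 0.273, 0.003], [0.273, -0.962, 0.001], [0.003, -0.0, -1.0]]
contact_force: [2.8, -0.2, -1.2]
grip_width: 0.0145
gripper_force: 78.8
```

>>> step_arm([
  [0,0,0.1,0,0,0],
  [0,0,0.1,0,0,0],
  [0,0,0,0,0,0],
  [0,0,0,0,0,0],
])

```text
clock: 17.6
tcp_pos: [0.5328, -0.0918, 0.1142]
eef_rot: [[0.962, 0.273, 0.005], [0.273, -0.962, -0.001], [0.004, 0.002, -1.0]]
contact_force: [2.1, 0.8, 7.7]
grip_width: 0.0148
gripper_force: 79.9
```

>>> step_arm([
  [0,0,0.1,0,0,0],
  [0,0,0.1,0,0,0],
  [0,0,0,0,0,0],
])

```text
clock: 17.9
tcp_pos: [0.5331, -0.0919, 0.1095]
eef_rot: [[0.962, 0.273, 0.006], [0.273, -0.962, -0.001], [0.005, 0.003, -1.0]]
contact_force: [3.7, -1.0, 9.3]
grip_width: 0.0143
gripper_force: 80.5
```

>>> step_arm([
  [0,0,0.1,0,0,0],
  [0,0,0,0,0,0],
])

```text
clock: 18.1
tcp_pos: [0.5332, -0.0919, 0.107]
eef_rot: [[0.962, 0.273, 0.006], [0.273, -0.962, -0.001], [0.005, 0.002, -1.0]]
contact_force: [1.6, 0.6, 9.7]
grip_width: 0.0146
gripper_force: 80.6
```

>>> step_arm([
  [0,0,0.1,0,0,0],
  [0,0,0.1,0,0,0],
  [0,0,0,0,0,0],
])

```text
clock: 18.4
tcp_pos: [0.5333, -0.0919, 0.1026]
eef_rot: [[0.962, 0.273, 0.005], [0.273, -0.962, -0.001], [0.005, 0.002, -1.0]]
contact_force: [2.1, 0.4, 12.2]
grip_width: 0.0146
gripper_force: 81.0
```

>>> step_arm([
  [0,0,0.08,0,0,0],
  [0,0,0,0,0,0],
])

```text
clock: 18.6
tcp_pos: [0.5334, -0.092, 0.1026]
eef_rot: [[0.962, 0.273, 0.004], [0.273, -0.962, -0.001], [0.004, 0.002, -1.0]]
contact_force: [-7.0, 2.1, 27.2]
grip_width: 0.0149
gripper_force: 83.2
```

>>> step_arm([
  [0,0,0.06,0,0,0],
  [0,0,0,0,0,0],
])

```text
clock: 18.8
tcp_pos: [0.5334, -0.092, 0.1025]
eef_rot: [[0.962, 0.274, 0.003], [0.274, -0.962, -0.0], [0.003, 0.001, -1.0]]
contact_force: [-13.0, 4.8, 38.3]
grip_width: 0.0147
gripper_force: 84.8
```

```bash
python3 - <<'E'
from util import *
from rig import env
for n in("scene",):
    c=env.camera(n); pickle.dump(c,open(n+"6.pkl","wb"))
print(env.sense()["tcp_pos"])
P,uv,rgb=cloud(c); ce=np.array([.533,-.093]); d=P[:,:2]-ce; r=np.hypot(*d.T)
m=(r<.068)&(P[:,2]>.07)&(P[:,2]<.09)&(rgb.max(1).astype(int)-rgb.min(1)<30)&(rgb.mean(1)>60); q=P[m]
for _ in range(4):
    pl=np.linalg.lstsq(np.c_[q[:,:2]-ce,np.ones(len(q))],q[:,2],rcond=None)[0]; e=q[:,2]-np.c_[q[:,:2]-ce,np.ones(len(q))]@pl; q=q[abs(e)<.003]
print("flange top z",pl[2],"tilt",np.degrees(pl[:2]),len(q))
s=c["pixels"][150:250,225:325,::-1]
cv2.imwrite("pics/l6.png",cv2.resize(s,None,fx=5.5,fy=5.5,interpolation=cv2.INTER_CUBIC))
E
```

```text
[ 0.53340439 -0.09195291  0.10253868]
flange top z 0.08065236141355571 tilt [ 0.08297804 -0.11896265] 1044
```

View pics/l6.png

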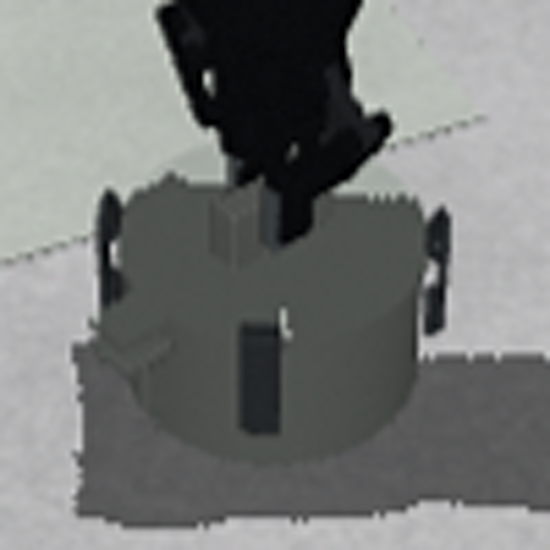

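The flange top is at 80.7 mm (80 when home) with 0.1° tilt, and the clip noses are over its edge at (110,245), (262,330) and (437,265). Unload, release and retreat.

>>> step_arm([
  [0,0,-0.1,0,0,0],
  [0,0,-0.1,0,0,0],
  [0,0,0,0,0,0],
])

```text
clock: 19.15
tcp_pos: [0.5329, -0.0919, 0.1027]
eef_rot: [[0.962, 0.273, 0.006], [0.273, -0.962, -0.001], [0.005, 0.002, -1.0]]
contact_force: [5.4, -0.2, 4.9]
grip_width: 0.015
gripper_force: 80.0
```

>>> step_arm([
  [0,0,0,0,0,0],
  [0,0,0,0,0,0],
  [0,0,0,0,0,0],
  [0,0,0,0,0,0],
  [0,0,0,0,0,0],
], claw=-0.2)

```text
clock: 19.65
tcp_pos: [0.5308, -0.0913, 0.1009]
eef_rot: [[0.962, 0.273, 0.0], [0.273, -0.962, 0.001], [0.0, -0.001, -1.0]]
contact_force: [-0.0, -0.3, 0.3]
grip_width: 0.0514
gripper_force: 0.0
```

>>> step_arm([
  [0,0,-0.3,0,0,0],
  [0,0,-0.6,0,0,0],
  [0,0,-0.9,0,0,0],
  [0,0,-1,0,0,0],
  [0,0,-1,0,0,0],
  [0,0,-1,0,0,0],
  [-1,0,0,0,0,0],
  [-1,0,0,0,0,0],
  [-1,0,0,0,0,0],
  [-1,0,0,0,0,0],
  [-0.5,0,0,0,0,0],
  [0,0,0,0,0,0],
])

```text
clock: 20.85
tcp_pos: [0.4224, -0.1226, 0.2222]
eef_rot: [[0.962, 0.272, 0.003], [0.272, -0.962, -0.001], [0.003, 0.001, -1.0]]
contact_force: [0.5, 0.8, 0.2]
grip_width: 0.0515
gripper_force: 0.0
```

```bash
python3 - <<'E'
from util import *
from rig import env
cs={n:env.camera(n) for n in("top","scene")}; s=env.sense(); print(s["clock"],s["tcp_pos"],s["contact_force"])
for n,ce in(("top",(.5287,-.0933)),("scene",(.534,-.0927))):
    P,uv,rgb=cloud(cs[n]); d=P[:,:2]-ce; r=np.hypot(*d.T); A=np.degrees(np.arctan2(d[:,1],d[:,0]))
    q=P[(r<.066)&(P[:,2]>.07)&(P[:,2]<.09)]
    for _ in range(4):
        X=np.c_[q[:,:2]-ce,np.ones(len(q))]; pl=np.linalg.lstsq(X,q[:,2],rcond=None)[0]; q=q[abs(q[:,2]-X@pl)<.003]
    m=(P[:,2]>.068)&(P[:,2]<.086)&(r>.082)&(r<.102); print(n,"z",pl[2].round(4),"tilt",np.degrees(pl[:2]).round(2),len(q),"tab",np.degrees(np.arctan2(d[m,1].mean(),d[m,0].mean())).round(1))
    for k in(60.7,150.7,-119.3,-29.3):
        m=(abs((A-k+180)%360-180)<9)&(P[:,2]>.088)&(P[:,2]<.1)&(r>.06)&(r<.09); print(k,m.sum(),r[m].min().round(4) if m.any() else "",np.median(r[m]).round(4) if m.any() else "")
t=cs["top"]["pixels"][170:270,240:340,::-1]; s=cs["scene"]["pixels"][150:250,225:325,::-1]
cv2.imwrite("pics/end.png",cv2.resize(np.hstack([t,s]),None,fx=4,fy=4,interpolation=cv2.INTER_CUBIC))
E
```

```text
20.95 [ 0.42347553 -0.12237977  0.22205461] [ 0.71413683 -0.49550929  0.21847765]
top z 0.0788 tilt [-0.25 -0.26] 1127 tab 15.3
60.7 20 0.0706 0.0751
150.7 18 0.0728 0.0763
-119.3 16 0.0724 0.076
-29.3 19 0.071 0.0754
scene z 0.0808 tilt [0.04 0.  ] 1063 tab 16.5
60.7 27 0.0718 0.0756
150.7 24 0.0721 0.0767
-119.3 27 0.0692 0.0753
-29.3 22 0.0724 0.0754
```

View pics/end.png

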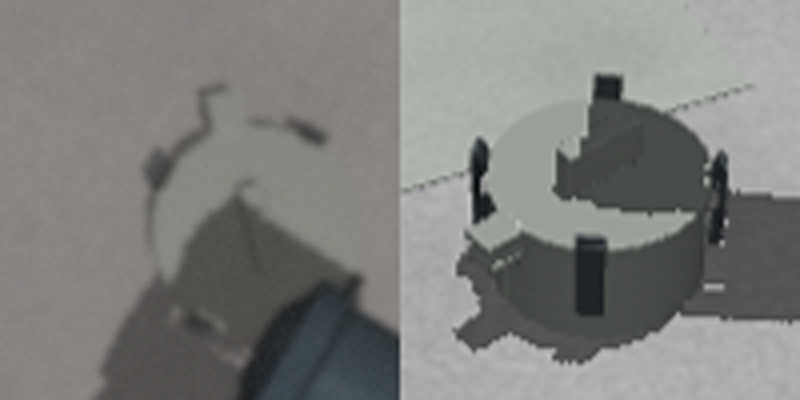

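The lid lies level and home, with its tab at (495,232) over the ledge and all four clips upright and sprung in. Nothing else moved. I hand in the job.

```bash
python3 -c "
from rig import env
print(env.job_done())"
```

```text
the job is handed in; nothing more can be done
None
```

I handed the job in after about 21 s on the robot's clock: the horse stands in the tub, and the lid is home and level under all four clips with its tab over the ledge. The hand-in gave no verdict. The arm went nowhere near the bottle, loupe or jar, though I did not re-measure them at the end.

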